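Turn the punch to its set-screw flat and hold the collar on it

ROBOT

A 6-joint arm with a two-finger parallel gripper is mounted at the origin on the work surface. World frame = base frame: x ahead of the robot, y to its left, z up, the work surface at z = 0. Lengths are in mm, angles in rad, forces in N, time in s.
With the tool pointing down it reaches from about 325 to 900 mm from the base axis. Payload 3.5 kg.
Tool frame: the origin (TCP) lies at the very end of the fingers, on their centre line; the grasp point (between the pads) lies 19 mm behind it; z points along the fingers, y is the direction in which the jaws open and shut (so a half turn about z gives the same grasp; the last joint's range is limited). The gripper opens to 85 mm and grips with 20 to 120 N. Pads are 22 mm wide; open, the fingers measure 114 mm over their backs; the gripper's body (76 mm by 85 mm) begins 54 mm behind the grasp point. The pads swing forward as they close: fully open they stand 13 mm farther back than shut.
Start: joints at [-1.309, 0.276, -0.026, 1.268, 0, 1.467], TCP at [222.964, -583.874, 231.313] pointing down, gripper open.
Joint ranges: [-3.12, 3.12], [-0.85, 1.88], [-1.08, 1.24], [-1.95, 2.15], [-1.57, 1.53], [-3.14, 3.14]. Speed limits (rad/s): [2.57, 2.57, 3.14, 3.14, 3.14, 3.14].

INTERFACE

Orientations are given as a rotation vector (axis times angle).
In Python, from cell import r, capture, models gives the robot as it stands.
- The arm moves only by the tool drive_tool, never from a script. Its argument "plan" is a list of rows, each a list of 2 entries, a list of its own where there are three numbers: the shift along the tool's x, y, z in m, then the turn about the tool's z in rad. In form: [[[tx, ty, tz], turn], ...]. A call has 1 to 10 rows; each row is the pose to reach, as a shift and turn from the pose commanded when the call began, along the tool's axes at that moment; what a row does not reach only later rows make up. A row lasts 1/12 s, in which the tool goes at most 41.7 mm and 7.16 degrees, less where a joint would pass 70% of its speed; a pose out of reach is approached as far as the arm can. A call with a gripper value outside its range is refused whole. "grip" is the gripper's target within -1 to 1 (fully open at 1, half-way at 0, shut at -1), set as the call begins (left out, the last holds). The fingers move at their own pace and stop on an object; "force" is the grip in N (left out, the last holds). Time passes only in rows, so rows that repeat a pose let the fingers close. It gives the time, the measured TCP pose, the force and the opening at its end, in the units of the state.
- r.observe(): the state, without advancing time (a new reading comes with each control period).
- capture(name): name is "scene" or "side" or "wrist"; returns a dict with "image" (384x512x3 uint8, blue, green, red), "vfov" (degrees; the focal length in pixels is half the picture's height over the tangent of half this angle, whatever the lens; pixels are square), "cx", "cy" (the principal point, pixels), "rvec" (rotation vector, rad) and "tvec" (3), from world to camera coordinates, as OpenCV has them. Camera axes: x right, y down, z forward; pixel columns grow to the right and rows downward; lengths in mm; the calibration is good to about 2 mm. A picture is of the moment at which its call begins. There is no depth.
- r.job_done(): hands the job in, once; it reports no verdict.
Trained networks look in the newest picture that a camera, given by its name, has taken for a name from the list of things; names that differ only in an ending like _2 or _b are one class to them, and where a whole thing is asked for, a point or a joint stands for the part that bears it (a point fixed in the world has none). Each returns a list of dicts, best first, with "p" (0 to 1); they miss things now and then, are a little off and sometimes report something else, mostly with a low value. They report only what shows in the picture. A call takes as long as a camera call.
- models.masks_of(camera, thing): "mask" (384x512 bool, what is visible of it) and "extent" ([left, top, width, height] in pixels, round what is visible of it).
The state is a dict: "time": time; "joint_pos": joint angles; "joint_velocities": joint speeds; "tau": joint torques, N m; "ee_pos": TCP position; "orientation": TCP orientation; "force": force on the tool from outside, world axes, zero at the start; "moment": the same for the moment, N m; "finger_gap": finger opening in mm.
Only numpy, scipy, OpenCV 4.12 (cv2) and the standard library are available. Lean on these libraries where they do the work, as an engineer would, in place of code of your own. Each camera call takes 0.05 s, during which the arm holds its last target. There are 200 camera calls.

TASK

With the bronze horseshoe collar still drawn back, take the round punch shank from above and turn it until its milled set-screw flat squarely faces the collar. Then slide the collar along its slot by its upright post until its shoe bears fully home on the flat, and finish while still holding it pressed there against its return spring: do not let go at the end. Leave the flap open and do not disturb the other things on the cabinet top.

Things in the scene. Friction and masses are not known exactly. Their poses are not given: they have to be found in the camera images.
- stand: Dark cast-iron slotted stand, fixed, base 170 mm (its x) by 250 mm (its y) by 30 mm high. Origin on the cabinet top (z = 0), on the line of the slot. The slot runs along its y axis; the punch stands in it at y = +50 mm, the collar slides in it from the -y side towards +y. Three stored hex punches stand at its x = +85 mm (tops up to 97 mm above the cabinet top); the open flap is at its +y end. Above the punch and post nothing is in the way.
- punch (a joint): Turn of the working punch in its seat, rad, about the vertical, counterclockwise from above positive. 0: the flat faces the collar squarely (stand's -y). At the value q the flat's outward direction is the stand's -y axis turned by q. Starts 0.8 to 1.9. Turns stiffly (about 0.15 N m) and stays where it is left; limits +-3.1.
- punch_grip (a point): Point on the axis of the working punch, 88 mm above the cabinet top, where to grip it. Polished steel shank, upright, round, diameter 32 mm, with one flat milled along its whole length 11 mm from the axis (flat 23 mm wide), so it measures 32 mm across the round and 27 mm from flat to back: fingers feel the flat by the smaller width. Shank from 43 to 105 mm above the cabinet top; a red paint bar on its top lies beside the flat.
- collar (a joint): Travel of the collar along the slot, m, growing towards the punch (stand's +y). 0: drawn back, where the return spring keeps it; 0.045: its shoe bears fully on the flat. If the flat is not turned to it, the shoe stops up to 5 mm short on the round. The spring pushes back with 4 N at 0 and 8 N at 0.045; let go, the collar returns.
- collar_grip (a point): Grip point in the upright steel post of the bronze horseshoe collar, 85 mm above the cabinet top: post 16 mm (stand's x) by 18 mm (stand's y), its top 101 mm above the cabinet top, black knurled band near the top. The collar's shoe face lies 60 mm from it towards the punch, its horns 80 mm, at 46 to 64 mm above the cabinet top. Home, this point is 71 mm from the punch axis; drawn back 116 mm.
- flap (a joint): Hinged steel flap at the stand's +y end, 150 mm wide and 125 mm high, rad: 0 is open, leaning outward (as it starts); it grows as it folds down over the stand. Leave it open. Its hinge is 81 mm from the punch axis.
- die_button: Bystander: loose bronze die button, 44 mm diameter, 25 mm high, origin under its centre.
- shim_case: Bystander: loose red plastic shim case 90 x 130 x 35 mm, origin under its centre.
- oil: Bystander: loose yellow oil bottle, 52 mm diameter, 120 mm high, origin under its centre.
- wrench: Bystander: loose wrench lying flat, about 180 mm long, origin near its middle.
- die_block: Bystander: loose dark steel die block 70 x 70 x 30 mm, origin under its centre.

How it is judged (in metres and radians):
On the way:
1. with the collar still drawn back, the punch is turned so that its flat faces the collar (value of joint punch between -0.13 and 0.13 rad and value of joint collar below 0.015 m), for 0.2 s.
At the end, for the whole second after the job is handed in: the flat faces the collar within 0.13 rad, the collar has travelled to within 1.5 mm of fully home and is still, its shoe presses on the punch with more than 1 N, and the fingers are still on the collar with more than 2 N (value of joint punch between -0.13 and 0.13 rad and value of joint collar above 0.0435 m and contact force between collar and punch above 1 N and contact force between the fingers and collar above 2 N and velocity of joint collar between -0.01 and 0.01 m/s); the arm keeps its last pose, push and grip.
It fails at once if the die button, shim case, oil bottle, wrench or die block is moved more than 20 mm (distance of any of die_button, shim_case, oil, wrench, die_block from where it was at the start of the episode above 0.02 m).
It fails at once if the flap is folded from its open position by more than 0.25 rad (value of joint flap above 0.25 rad).
It also fails if it takes over 48 s, if anything falls off the work surface, if the arm or the gripper's body presses on something with over 40 N, if the wrist force passes 120 N, or if a joint passes its speed limit or range.

## Working session

There is one attempt and no reset: what is moved stays moved. The work goes in short steps, Python scripts to look and compute and a tool call to move; the robot and the scene stay as the last step left them, time stands still between calls to the robot, and variables do not carry over. Pictures are saved under pics/ and viewed, about 8 in all and at most 12, crops included, and the job is handed in when it is done.

Besides the shell and the picture viewer there is one more tool, called as name([rows], argument=value, ...), one row to a line, values as JSON. drive_tool: Moves the arm, as the interface text tells. Its arguments: {"type":"object","properties":{"plan":{"type":"array"},"grip":{"type":"number"},"force":{"type":"number"}},"required":["plan"]}

```bash
mkdir -p pics
cat > h.py <<'E'
import numpy as np, cv2
from cell import r, capture, models
def K(c):
    f=c["image"].shape[0]/2/np.tan(np.radians(c["vfov"])/2)
    return np.array([[f,0,c["cx"]],[0,f,c["cy"]],[0,0,1.]])
def proj(c,P):
    return cv2.projectPoints(np.array(P,float).reshape(-1,1,3),np.array(c["rvec"],float),np.array(c["tvec"],float),K(c),None)[0][:,0]
def ray(c,uv,z):
    R=cv2.Rodrigues(np.array(c["rvec"],float))[0];t=np.array(c["tvec"],float).ravel()
    o=-R.T@t;d=R.T@np.linalg.inv(K(c))@np.array([uv[0],uv[1],1.])
    return o+d*(z-o[2])/d[2]
E
python3 - <<'E'
from h import *
o=r.observe();print(o)
a=[]
for n in ["scene","side","wrist"]:
    c=capture(n);a.append(c["image"]);cv2.imwrite(f"pics/{n}0.png",c["image"])
    print(n,c["vfov"],c["cx"],c["cy"],c["rvec"],c["tvec"])
    for t in ["stand","punch","collar","flap"]:
        m=models.masks_of(n,t)
        for d in m[:2]:
            ys,xs=np.nonzero(d["mask"]);print(t,round(d["p"],2),d["extent"],xs.mean().round(1),ys.mean().round(1))
cv2.imwrite("pics/a.png",cv2.resize(np.hstack(a[:2]),(800,300)))
E
```

```text
{'time': 0.0, 'joint_pos': array([-1.30943649e+00,  2.77123178e-01, -2.79019619e-02,  1.26797117e+00,
        7.72885580e-06,  1.46739372e+00]), 'joint_velocities': array([ 0.00151122, -0.0006387 ,  0.00041919,  0.00012529, -0.00056252,
        0.0006454 ]), 'tau': array([-5.49209778e-05, -4.45505834e+01,  2.95204800e+01,  1.62192550e-02,
       -3.01756938e-05, -3.16769459e-06]), 'ee_pos': array([ 222.74427035, -583.12985199,  230.1558451 ]), 'orientation': array([-3.08733071e+00, -5.69398460e-01,  2.60360491e-04]), 'force': array([ 0.6023173 , -0.00445079,  0.78878185]), 'moment': array([ 0.01721816, -0.01720622, -0.04004963]), 'finger_gap': 85.32983300462095}
scene 46.544166304932055 257.4819824391279 186.40119402469224 [ 1.9661303   1.5184739  -0.56664668] [-150.75457551 -317.50164081 1595.73241731]
stand 0.87 [201.4, 166.2, 125.5, 81.6] 265.2 214.5
punch 0.71 [265.4, 187.9, 15.5, 23.2] 272.9 198.4
flap 0.88 [302.5, 165.8, 26.3, 69.2] 313.4 201.6
flap 0.6 [265.7, 187.8, 13.3, 22.7] 272.2 198.5
side 43.8519662199596 261.936090505039 195.78501698894632 [ 0.83453461 -2.36517183  1.27367264] [ 416.28725522  246.73113853 1068.55903648]
stand 0.79 [182.8, 164.4, 122.9, 76.4] 250.2 206.2
stand 0.2 [110.6, 225.4, 26.0, 45.7] 121.8 248.2
punch 0.85 [235.7, 186.8, 16.0, 26.2] 243.2 200.8
collar 0.96 [245.9, 179.7, 40.6, 25.7] 270.0 194.1
flap 0.62 [184.5, 177.4, 46.6, 55.4] 203.7 200.5
wrist 66.69198684624831 258.54779368144887 192.85569644602487 [-2.38486064  1.64177212  0.23660471] [-625.20672704  -36.65560658  378.57030621]
```

Run:
```python
import cv2,numpy as np
a=cv2.imread("pics/scene0.png")[140:270,170:350];b=cv2.imread("pics/side0.png")[140:270,150:330]
f=lambda x:cv2.resize(x,None,fx=4.4,fy=4.4,interpolation=2)[:,:792]
cv2.imwrite("pics/b.png",cv2.resize(np.vstack([f(a),f(b)]),(415,600)))
from h import *
c=capture("scene");s=capture("side")
# triangulate punch top: top-edge midpoint guess
print(ray(c,(272.9,191),105),ray(s,(243.5,190),105))
```

```text
[568.99901572  42.21819633 105.        ] [566.22163331  41.2332883  105.        ]
```

View pics/a.png

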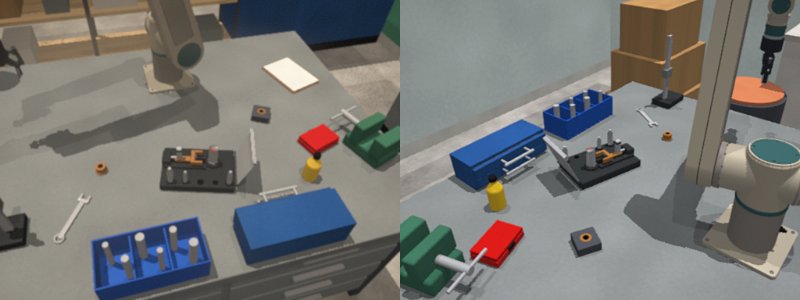

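View pics/b.png

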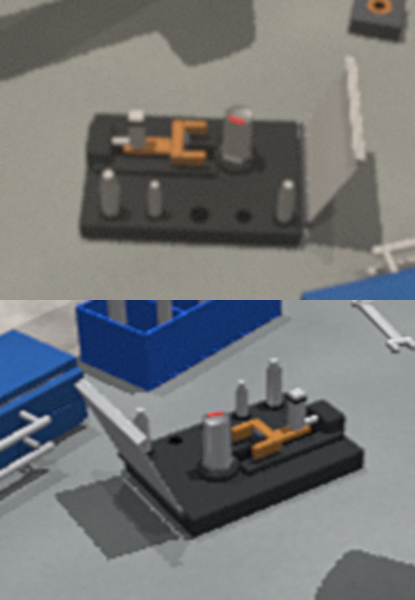

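Scene and side views agree on the punch at about (568, 42). The collar lies on its −y side, the red bar faces about +x, and the flap is at +y. Next I'll bring the wrist camera over it.

Run:
```python
from h import *
c=capture("scene");s=capture("side");w=capture("wrist");o=r.observe()
print(ray(c,(229,189.4),101),ray(s,(278.4,180.8),101))
T=cv2.Rodrigues(np.array(o["orientation"]))[0];p=o["ee_pos"]
R=cv2.Rodrigues(np.array(w["rvec"]))[0];cp=-R.T@np.array(w["tvec"]).ravel()
print("T",T.round(3),"cam in tool",(T.T@(cp-p)).round(1),"axis",(T.T@R[2]).round(3),"right",(T.T@R[0]).round(3))
tgt=np.array([567,20,300]);print("shift tool",(T.T@(tgt-p)).round(1))
```

```text
[532.3623754  -66.19097924 101.        ] [525.30523233 -59.96733089 101.        ]
T [[ 0.934  0.357  0.   ]
 [ 0.357 -0.934 -0.   ]
 [ 0.     0.    -1.   ]] cam in tool [  72.3   -0.  -142.5] axis [-0.283  0.001  0.959] right [ 0.     1.    -0.001]
shift tool [ 536.8 -441.4  -68.7]
```

drive_tool([
  [[0.316,-0.26,-0.03],-1.2],
  [[0.316,-0.26,-0.03],-1.2],
  [[0.316,-0.26,-0.03],-1.2],
  [[0.316,-0.26,-0.03],-1.2],
  [[0.316,-0.26,-0.03],-1.2],
  [[0.316,-0.26,-0.03],-1.2],
  [[0.316,-0.26,-0.03],-1.2],
  [[0.316,-0.26,-0.03],-1.2],
  [[0.316,-0.26,-0.03],-1.2],
  [[0.316,-0.26,-0.03],-1.2],
])

```text
time: 1.83
ee_pos: [426.2, -225.9, 261.9]
orientation: [2.221, 2.221, 0.001]
force: [0.9, -0.5, -0.6]
finger_gap: 85.7
```

```bash
cat > g.py <<'E'
import sys
from h import *
o=r.observe();T=cv2.Rodrigues(np.array(o["orientation"]))[0];p=o["ee_pos"]
t=np.array([float(x) for x in sys.argv[1:4]])
print("t",o["time"],"p",p.round(1),"yaw",np.arctan2(T[1,0],T[0,0]).round(3),"j",np.round(o["joint_pos"],2),"gap",o["finger_gap"].round(1),"F",np.round(o["force"],1),"M",np.round(o["moment"],2))
print("shift",(T.T@(t-p)).round(1))
E
python3 g.py 560 10 260
```

```text
Traceback (most recent call last):
  File "g.py", line 5, in <module>
    print("t",o["time"],"p",p.round(1),"yaw",np.arctan2(T[1,0],T[0,0]).round(3),"j",np.round(o["joint_pos"],2),"gap",o["finger_gap"].round(1),"F",np.round(o["force"],1),"M",np.round(o["moment"],2))
                                                                                                                     ^^^^^^^^^^^^^^^^^^^^^
AttributeError: 'float' object has no attribute 'round'
```

drive_tool([
  [[0.236,0.134,0.0],-1.2],
  [[0.236,0.134,0.0],-1.2],
  [[0.236,0.134,0.0],-1.2],
  [[0.236,0.134,0.0],-1.2],
  [[0.236,0.134,0.0],-1.2],
  [[0.236,0.134,0.0],-1.2],
  [[0.236,0.134,0.0],-1.2],
  [[0.236,0.134,0.0],-1.2],
  [[0.236,0.134,0.0],-1.2],
  [[0.236,0.134,0.0],-1.2],
])

```text
time: 2.67
ee_pos: [561.1, 7.8, 261.2]
orientation: [-0.577, -3.088, 0.0]
force: [0.5, -0.5, -0.8]
finger_gap: 85.4
```

```bash
sed -i 's/o\["finger_gap"\].round(1)/round(o["finger_gap"],1)/' g.py
python3 - <<'E'
from h import *
w=capture("wrist");o=r.observe()
cv2.imwrite("pics/w1.png",cv2.resize(w["image"],(800,600),interpolation=cv2.INTER_CUBIC))
for t in ["punch","collar","stand"]:
    for d in models.masks_of("wrist",t)[:2]:print(t,round(d["p"],2),d["extent"])
for P in [(567.5,42,105),(529,-63,101)]:print(proj(w,P)*800/512)
hsv=cv2.cvtColor(w["image"],40);m=((hsv[...,0]<8)|(hsv[...,0]>172))&(hsv[...,1]>130)&(hsv[...,2]>80)
n,l,st,ce=cv2.connectedComponentsWithStats(m.astype(np.uint8));print(st[1:],ce[1:])
E
python3 g.py 567.5 42 260
```

```text
punch 0.75 [273.1, 144.7, 34.8, 32.7]
collar 0.72 [275.0, 145.5, 35.3, 35.0]
collar 0.65 [168.2, 137.6, 92.4, 46.2]
stand 0.85 [145.6, 97.9, 300.7, 164.8]
[[455.08049746 268.70914215]]
[[289.64063751 270.32074254]]
[[282 170  17   9  84]] [[289.70238095 174.1547619 ]]
t 2.8667 p [560.8   6.9 261.3] yaw 2.763 j [-0.1   0.15 -0.12  1.3   0.    0.28] gap 85.2 F [-0.6  0.3 -0.3] M [-0.02 -0.03  0.02]
shift [ 6.8 35.1  1.3]
```

View pics/w1.png

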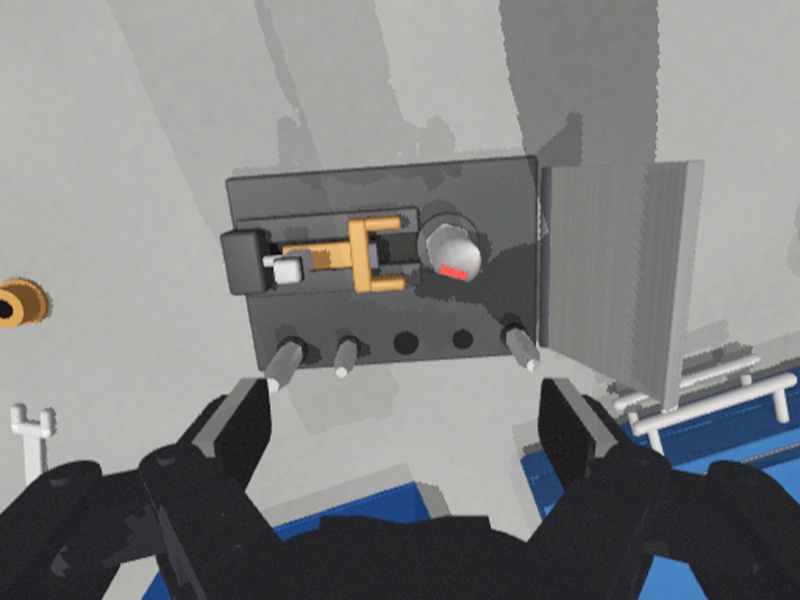

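Run:
```python
from h import *
w=capture("wrist");k=512/800
R=lambda u,v,z:ray(w,(u*k,v*k),z)[:2]
A,B,C,D=R(228,180,30),R(538,156,30),R(538,353,30),R(262,370,30)
print("corners",A.round(1),B.round(1),C.round(1),D.round(1));
for u in (B-A,C-D):print("ydir deg",np.degrees(np.arctan2(u[1],u[0])),np.linalg.norm(u))
u=C-B;print("xdir",np.degrees(np.arctan2(u[1],u[0])),np.linalg.norm(u))
print("post top",R(287,269,101))
hsv=cv2.cvtColor(w["image"],40);m=((hsv[...,0]<8)|(hsv[...,0]>172))&(hsv[...,1]>130)&(hsv[...,2]>80)
ys,xs=np.nonzero(m);P=np.array([ray(w,(x,y),105)[:2] for x,y in zip(xs,ys)])
c=P.mean(0);U,S,V=np.linalg.svd(P-c);print("bar",c,"dir deg",np.degrees(np.arctan2(V[0,1],V[0,0])),S)
pr=(P-c)@V.T;print("extent",np.ptp(pr,axis=0))
cv2.imwrite("pics/w1c.png",cv2.resize(w["image"][125:205,160:330],None,fx=4.7,fy=4.7,interpolation=2))
```

```text
corners [ 451.9 -100. ] [525.3 133.7] [684.7  85.2] [ 609.3 -149.2]
ydir deg 72.55401300814727 244.95065354629358
ydir deg 72.14995191763704 246.16744532927922
xdir -16.93661253641682 166.61611717886962
post top [526.65205192 -64.89966669]
bar [569.12682518  39.68583024] dir deg 52.401761404146974 [46.93981998 14.33546221]
extent [17.72619822  5.55664588]
```

View pics/w1c.png

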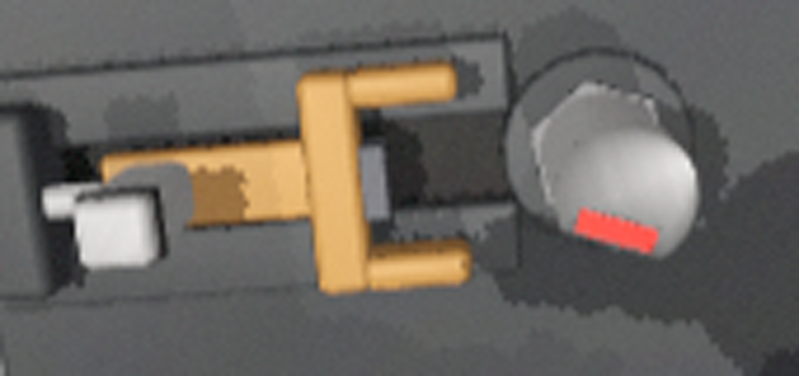

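```bash
python3 - <<'E'
from h import *
w=capture("wrist");print(ray(w,(293.6,165.4),105), ray(w,(308.4,160),105), ray(w,(278,165),105))
E
python3 g.py 562.3 45 240
```

```text
[561.94251729  45.6007814  105.        ] [562.25928713  61.7286899  105.        ] [555.56085695  30.68524871 105.        ]
t 2.9667 p [560.8   6.8 261.4] yaw 2.763 j [-0.1   0.15 -0.12  1.3   0.    0.28] gap 85.6 F [-0.3  0.2 -0.3] M [-0.06 -0.01  0.02]
shift [12.7 36.1 21.4]
```

drive_tool([
  [[0.0127,0.0365,0.02],-0.125],
  [[0.0127,0.0365,0.04],-0.25],
  [[0.0127,0.0365,0.06],-0.375],
  [[0.0127,0.0365,0.08],-0.5],
  [[0.0127,0.0365,0.1],-0.625],
  [[0.0127,0.0365,0.1],-0.75],
  [[0.0127,0.0365,0.1],-0.875],
  [[0.0127,0.0365,0.1],-1.0],
  [[0.0127,0.0365,0.1],-1.125],
  [[0.0127,0.0365,0.1],-1.25],
], grip=0.6)

```text
time: 3.8
ee_pos: [562.4, 45.3, 161.3]
orientation: [-1.335, 2.844, 0.0]
force: [0.4, -0.2, -1.1]
finger_gap: 68.2
```

```bash
python3 g.py 562.2 45.2 70
python3 - <<'E'
from h import *
w=capture("wrist")
cv2.imwrite("pics/w2.png",w["image"])
hsv=cv2.cvtColor(w["image"],40);m=((hsv[...,0]<8)|(hsv[...,0]>172))&(hsv[...,1]>130)&(hsv[...,2]>80)
ys,xs=np.nonzero(m);P=np.array([ray(w,(x,y),105)[:2] for x,y in zip(xs,ys)])
c=P.mean(0);U,S,V=np.linalg.svd(P-c);print("bar",c,"dir deg",np.degrees(np.arctan2(V[0,1],V[0,0])),S,np.ptp((P-c)@V.T,axis=0))
E
```

```text
t 3.8 p [562.4  45.3 161.3] yaw -2.264 j [-0.03  0.22 -0.26  1.1   0.   -0.91] gap 68.2 F [ 0.4 -0.2 -1.1] M [-0.    0.01  0.01]
shift [ 0.2  0.1 91.3]
bar [568.94337709  39.9566499 ] dir deg 52.557611988749066 [67.6332974  18.13678457] [17.83354209  5.11613721]
```

View pics/w2.png

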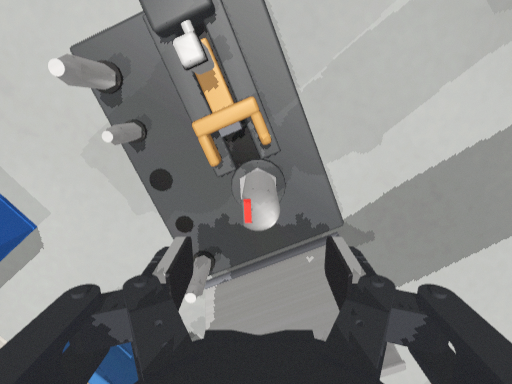

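The punch at (262,205) px is centred between the fingers, and the red bar sits on the left (+x) side. The second bar reading agrees with the first (52.5°). Descending.

drive_tool([
  [[0,0,0.03],-0.04],
  [[0,0,0.06],-0.04],
  [[0,0,0.08],-0.04],
  [[0,0,0.091],-0.04],
  [[0,0,0.091],-0.04],
  [[0,0,0.091],-0.04],
])

```text
time: 4.35
ee_pos: [562.4, 45.5, 70.3]
orientation: [1.383, -2.82, -0.0]
force: [1.1, -0.6, -0.8]
finger_gap: 68.5
```

drive_tool([
  [[0,0,0],0],
  [[0,0,0],0],
  [[0,0,0],0],
  [[0,0,0],0],
  [[0,0,0],0],
  [[0,0,0],0],
  [[0,0,0],0],
  [[0,0,0],0],
  [[0,0,0],0],
  [[0,0,0],0],
], grip=-1, force=60)

```text
time: 5.18
ee_pos: [561.7, 47.2, 72.0]
orientation: [-1.385, 2.819, 0.006]
force: [-4.5, 4.3, 7.8]
finger_gap: 26.0
```

```bash
python3 g.py 562.2 45.2 70
```

```text
t 5.1833 p [561.7  47.2  72. ] yaw -2.228 j [-0.03  0.3  -0.35  0.92  0.   -0.95] gap 26.0 F [-4.5  4.3  7.8] M [ 0.95  1.09 -0.09]
shift [ 1.3 -1.6  2. ]
```

drive_tool([
  [[-0.001,0.0015,0],0.05],
  [[-0.001,0.0015,0],0.15],
  [[-0.001,0.0015,0],0.25],
  [[-0.001,0.0015,0],0.35],
  [[-0.001,0.0015,0],0.45],
  [[-0.001,0.0015,0],0.55],
  [[-0.001,0.0015,0],0.65],
  [[-0.001,0.0015,0],0.75],
  [[-0.001,0.0015,0],0.85],
  [[-0.001,0.0015,0],0.95],
])

```text
time: 6.02
ee_pos: [564.3, 47.0, 72.0]
orientation: [0.065, 3.136, 0.0]
force: [2.5, -2.8, 0.6]
finger_gap: 25.7
```

drive_tool([
  [[0,0,0],0.1],
  [[0,0,0],0.2],
  [[0,0,0],0.27],
  [[0,0,0],0.27],
  [[0,0,0],0.27],
  [[0,0,0],0.27],
])

```text
time: 6.52
ee_pos: [564.9, 46.5, 72.1]
orientation: [0.478, 3.099, -0.0]
force: [3.8, -4.2, -0.7]
finger_gap: 25.8
```

```bash
python3 g.py 562.2 45.2 70;  python3 - <<'E'
from h import *
w=capture("wrist");cv2.imwrite("pics/w3.png",w["image"])
E
```

```text
t 6.5167 p [564.9  46.5  72.1] yaw 2.835 j [-0.03  0.3  -0.35  0.91 -0.    0.27] gap 25.8 F [ 3.8 -4.2 -0.7] M [-0.08 -0.74 -0.06]
shift [ 2.2 -2.1  2. ]
```

View pics/w3.png

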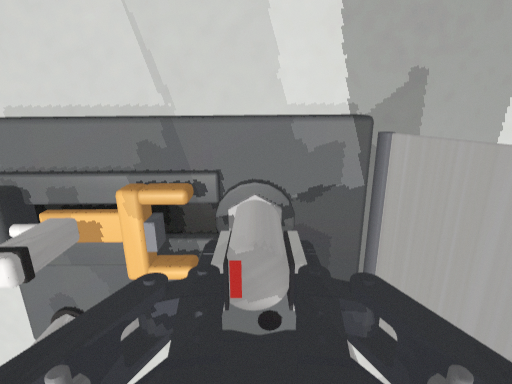

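The flat, with its red bar at (236,280) px, now faces the collar and the slot is horizontal in the picture. Gap is 26 mm, so it was a flat-to-back grip. Releasing and rising.

drive_tool([
  [[0,0,0],0],
  [[0,0,0],0],
  [[0,0,0],0],
  [[0,0,0],0],
  [[0,0,0],0],
  [[0,0,0],0],
  [[0,0,-0.02],0],
  [[0,0,-0.05],0],
  [[0,0,-0.08],0],
  [[0,0,-0.1],0],
], grip=0.2)

```text
time: 7.4
ee_pos: [562.8, 47.3, 172.9]
orientation: [0.479, 3.102, 0.001]
force: [0.5, -0.2, 0.4]
finger_gap: 51.4
```

```bash
python3 g.py 528.5 -65.5 160
```

```text
t 7.4 p [562.8  47.3 172.9] yaw 2.835 j [-0.03  0.21 -0.24  1.12  0.    0.28] gap 51.4 F [ 0.5 -0.2  0.4] M [-0.04 -0.02  0.02]
shift [  -1.3 -117.9   12.9]
```

Now over to the post, turning a quarter.

drive_tool([
  [[-0.0013,-0.03,0],-0.12],
  [[-0.0013,-0.06,0],-0.24],
  [[-0.0013,-0.09,0],-0.36],
  [[-0.0013,-0.118,0],-0.48],
  [[-0.0013,-0.118,0],-0.6],
  [[-0.0013,-0.118,0],-0.72],
  [[-0.0013,-0.118,0],-0.84],
  [[-0.0013,-0.118,0],-0.96],
  [[-0.0013,-0.118,0],-1.08],
  [[-0.0013,-0.118,0],-1.2],
])

```text
time: 8.23
ee_pos: [527.2, -65.6, 170.2]
orientation: [1.365, -2.829, -0.0]
force: [-0.2, -0.5, 0.2]
finger_gap: 51.1
```

drive_tool([
  [[0,0,0.01],-0.12],
  [[0,0,0.01],-0.24],
  [[0,0,0.01],-0.37],
  [[0,0,0.01],-0.37],
], grip=0)

```text
time: 8.57
ee_pos: [527.1, -65.5, 160.0]
orientation: [1.858, -2.533, -0.001]
force: [1.0, 1.2, 0.3]
finger_gap: 42.9
```

```bash
python3 - <<'E'
from h import *
w=capture("wrist");cv2.imwrite("pics/w4.png",w["image"])
hsv=cv2.cvtColor(w["image"],40);m=((hsv[...,0]<8)|(hsv[...,0]>172))&(hsv[...,1]>130)&(hsv[...,2]>80)
n,l,st,ce=cv2.connectedComponentsWithStats(m.astype(np.uint8))
for i in range(1,n):
    if st[i,4]>60:
        ys,xs=np.nonzero(l==i);P=np.array([ray(w,(x,y),105)[:2] for x,y in zip(xs,ys)])
        c=P.mean(0);U,S,V=np.linalg.svd(P-c,full_matrices=False);print("bar",c,"dir",np.degrees(np.arctan2(V[0,1],V[0,0])),np.ptp((P-c)@V.T,axis=0))
E
python3 g.py 528.5 -65.5 66
```

```text
t 8.6167 p [527.3 -65.5 160.2] yaw -1.88 j [-0.25  0.16 -0.33  1.08  0.   -1.51] gap 42.5 F [-0.9 -0.  -0. ] M [-0.02  0.01 -0.01]
shift [-0.4 -1.2 94.2]
```

View pics/w4.png

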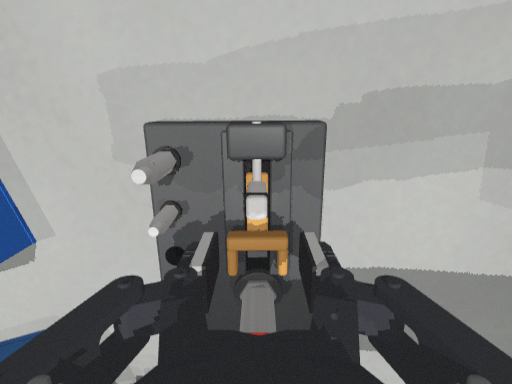

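Run:
```python
from h import *
w=capture("wrist");print(ray(w,(257.5,208),101),ray(w,(257.5,200),101),ray(w,(257.5,216),101))
```

```text
[527.95142353 -66.61255915 101.        ] [526.07597467 -72.46542184 101.        ] [529.85783238 -60.66307718 101.        ]
```

drive_tool([
  [[0,-0.001,0.03],0],
  [[0,-0.001,0.05],0],
  [[0,-0.001,0.05],0],
])

```text
time: 8.92
ee_pos: [525.0, -65.1, 106.5]
orientation: [1.849, -2.534, -0.009]
force: [0.0, 0.5, -0.2]
finger_gap: 42.6
```

drive_tool([
  [[0,0,0.0],0],
  [[0,0,0],0],
])

```text
time: 9.08
ee_pos: [529.1, -66.0, 111.3]
orientation: [-1.853, 2.536, -0.001]
force: [0.5, -0.1, 0.4]
finger_gap: 42.5
```

```bash
python3 g.py 528.2 -66 67
```

```text
t 9.0833 p [529.1 -66.  111.3] yaw -1.879 j [-0.25  0.21 -0.38  0.98  0.   -1.51] gap 42.5 F [ 0.5 -0.1  0.4] M [ 0.02 -0.02  0.05]
shift [ 0.2  0.9 44.3]
```

Just a transient. Descend and grip.

drive_tool([
  [[0,0.0005,0.015],0],
  [[0,0.0005,0.03],0],
  [[0,0.0005,0.04],0],
  [[0,0.0005,0.043],0],
  [[0,0.0005,0.043],0],
  [[0,0.0005,0.043],0],
])

```text
time: 9.58
ee_pos: [528.6, -65.9, 68.1]
orientation: [-1.854, 2.535, -0.001]
force: [0.1, 0.5, 0.7]
finger_gap: 42.7
```

drive_tool([
  [[0,0,0],0],
  [[0,0,0],0],
  [[0,0,0],0],
  [[0,0,0],0],
  [[0,0,0],0],
  [[0,0,0],0],
  [[0,0,0],0],
  [[0,0,0],0],
  [[0,0,0],0],
  [[0,0,0],0],
], grip=-1, force=70)

```text
time: 10.42
ee_pos: [528.7, -66.0, 68.3]
orientation: [-1.855, 2.534, -0.002]
force: [-0.8, 0.3, 5.8]
finger_gap: 15.0
```

```bash
python3 g.py 541.8 -22.9 68
```

```text
t 10.4167 p [528.7 -66.   68.3] yaw -1.878 j [-0.25  0.26 -0.43  0.89 -0.   -1.51] gap 15.0 F [-0.8  0.3  5.8] M [0.06 0.26 0.22]
shift [-45.    0.6   0.3]
```

drive_tool([
  [[-0.005,0,0],0],
  [[-0.01,0,0],0],
  [[-0.015,0,0],0],
  [[-0.02,0,0],0],
  [[-0.025,0,0],0],
  [[-0.03,0,0],0],
  [[-0.034,0,0],0],
  [[-0.038,0,0],0],
  [[-0.04,0,0],0],
  [[-0.04,0,0],0],
])

```text
time: 11.25
ee_pos: [540.0, -29.4, 68.4]
orientation: [1.853, -2.533, 0.006]
force: [-3.5, -6.2, 7.4]
finger_gap: 15.0
```

```bash
python3 g.py 542.2 -23 68
```

```text
t 11.25 p [540.  -29.4  68.4] yaw -1.879 j [-0.17  0.27 -0.41  0.89 -0.   -1.43] gap 15.0 F [-3.5 -6.2  7.4] M [-0.81  0.65  0.23]
shift [-6.7 -0.2  0.3]
```

drive_tool([
  [[-0.002,0,0],0],
  [[-0.004,0,0],0],
  [[-0.006,0,0],0],
  [[-0.008,0,0],0],
  [[-0.009,0,0],0],
  [[-0.01,0,0],0],
  [[-0.01,0,0],0],
  [[-0.01,0,0],0],
])

```text
time: 11.92
ee_pos: [542.0, -23.0, 68.4]
orientation: [1.847, -2.53, 0.012]
force: [-6.9, -15.0, 9.2]
finger_gap: 15.1
```

```bash
python3 g.py 542.2 -23 68
```

```text
t 11.9167 p [542.  -23.   68.4] yaw -1.881 j [-0.16  0.27 -0.4   0.89 -0.01 -1.42] gap 15.1 F [ -6.9 -15.    9.2] M [-2.24  1.17  0.34]
shift [-0.1 -0.2  0.4]
```

drive_tool([
  [[-0.002,0,0],0],
  [[-0.004,0,0],0],
  [[-0.004,0,0],0],
  [[-0.004,0,0],0],
  [[-0.004,0,0],0],
  [[-0.004,0,0],0],
])

```text
time: 12.42
ee_pos: [542.0, -22.9, 68.4]
orientation: [1.84, -2.526, 0.02]
force: [-8.9, -23.4, 11.3]
finger_gap: 15.1
```

```bash
python3 g.py 542.2 -23 68
python3 - <<'E'
from h import *
w=capture("wrist")["image"];s=capture("side")["image"][140:270,150:330]
cv2.imwrite("pics/e.png",cv2.resize(np.hstack([w,cv2.resize(s,(532,384),interpolation=2)]),(800,294)))
E
```

```text
t 12.4167 p [542.  -22.9  68.4] yaw -1.883 j [-0.15  0.28 -0.4   0.9  -0.02 -1.41] gap 15.1 F [ -8.9 -23.4  11.3] M [-4.22  1.82  0.33]
shift [-0.  -0.2  0.4]
```

View pics/e.png

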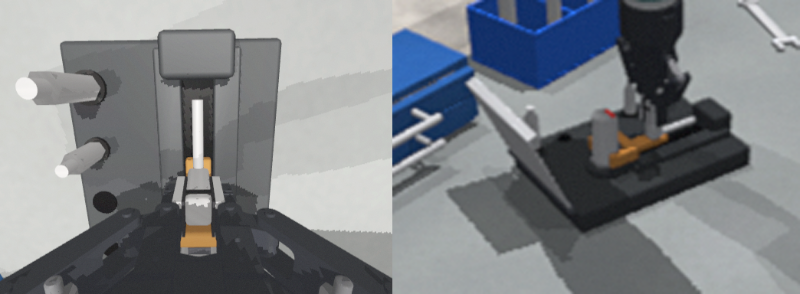

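The collar is on a hard stop at about 45 mm travel: the force rose from 16.5 to 25 N with no motion. The post is gripped, and the flap is open with the horns round the punch. Handing in.

```bash
python3 - <<'E'
from h import *
print(r.job_done())
E
python3 g.py 542 -22.9 68
```

```text
the job is handed in; nothing more can be done
None
the job is handed in; nothing more can be done
```

The collar is home on the punch flat and the arm is still holding it there. I handed the job in at about 12.5 s of the 48 s allowed, and no verdict was reported.

- **Punch:** I gripped it flat-to-back (gap about 26 mm, nominal 27) and turned it about 1.22 rad with the collar still drawn back. After the turn, the gripper lined up with the slot to within about 0.01 rad. The wrist picture showed the flat and its red bar facing the collar.
- **Collar:** I gripped the post across the slot at 70 N (gap 15 mm, nominal 16) and slid it about 45 mm. It then stopped hard: pushing harder raised the force from 16.5 N to 25 N with less than 0.2 mm of movement. The spring accounts for about 8 N of that, leaving roughly 17 N on the flat.
- **Surroundings:** The last side picture showed the flap open and the collar's horns around the punch. I did not measure the loose items again, but no move came near them.
- **Failed or missing checks:** The tool leaned slightly (about 0.02 rad) under the final push. I have no reading of the punch angle from after the collar was pressed. The state readout I tried after handing in was refused.

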